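# Fetch the hemmed-in specimen pot

### The job

The specimen pot at the back of the white stand is hemmed in by the dropper bottle and the beaker. First move both of them over to the aluminium tray, then fetch the pot and stand it in the middle of the round steel dish, and finally put the bottle and the beaker back on the stand, each where it stood at the start. Keep everything upright and do not disturb the wash bottle, the potato or the peeler.

Things in the scene. Friction and masses are not known exactly. Their poses are not given: they have to be found in the camera images.
- dropper: Loose amber dropper bottle, 43 mm round, 141 mm tall, about 0.12 kg: brown body up to 78 mm, then a narrow neck, a black ribbed collar 25 mm in diameter from 92 to 106 mm, and a bulb 16 mm in diameter on top. Cap fixed; best gripped by the collar from above. Origin: centre of its underside, z up. Stands on one of the stand's two large rings, left or right.
- beaker: Loose small clear empty beaker, 71 mm tall, about 0.05 kg; 44 mm across its own x axis (40 mm at the foot), 50 mm along its own y axis because of the spout on its -y side. Rigid; can be gripped across its x axis. Origin: centre of its underside, z up. Stands on the other large ring; its x axis lies within 20 degrees of the stand's x axis.
- pot: Loose small round specimen pot with a white screw cap (fixed) and blue crystals inside, 58 mm tall, about 0.025 kg; body 28 mm in diameter up to 45 mm height, cap 32 mm in diameter above that. Origin: centre of its underside, z up. Stands on the small ring of the stand, right in front of the back-stop, between the other two.
- stand: Fixed white stand, 130 (its x) x 190 mm (its y), base top 12 mm up. Origin: centre of underside; x away from the robot, y left, z up. Grey rings: two of 53 mm diameter at (3, 43) and (3, -43) mm, one of 33 mm at (15, 0) mm. A back-stop, y -20 to 20 mm, front face at x = 37 mm, 5 mm thick, rises to 62 mm: the pot can only be gripped from its left and right, once both neighbours are gone.
- tray: Fixed shallow rectangular aluminium tray, the side area, 190 mm (its x) by 120 mm (its y); floor 3 mm above the bench, rim 14.5 mm high and 5 mm wide. Origin: centre of its underside, z up. To the robot's left or right.
- dish: Fixed round shallow steel dish, 100 mm in outer diameter, rim 12 mm high, flat inner floor about 78 mm in diameter, 4 mm above the bench. Origin: centre of its underside, z up. On the other side of the stand from the tray.
- wash_bottle: Bystander: white wash bottle with red cap and bent spout, 200 mm tall, loose, behind on the right. Origin: under its middle. Leave alone.
- potato_1: Bystander: peeled yellow potato, 62 x 93 x 48 mm, loose, behind the stand on the left. Origin: under its middle. Leave alone.
- peeler: Bystander: potato peeler with a dark green handle lying behind the stand, 170 x 25 x 18 mm, loose. Origin: under its middle. Leave alone.
Things that resemble listed ones, but are neither listed nor needed, are in the scene too. What is shaped like the dish but red is not meant.

How it is judged:
On the way, in this order (a step that is already met when the one before it is completed fails the run):
1. the dropper bottle and the beaker both stand upright in the tray, released (x of dropper in the frame of tray between -0.078 and 0.078 m and y of dropper in the frame of tray between -0.045 and 0.045 m and z of dropper in the frame of tray between -0.003 and 0.01 m and angle between each of dropper, beaker's own z axis and vertical below 0.12 rad and linear speed of each of dropper, beaker below 0.03 m/s and angular speed of each of dropper, beaker below 0.3 rad/s and contact force between the fingers and dropper below 0.05 N and x of beaker in the frame of tray between -0.078 and 0.078 m and y of beaker in the frame of tray between -0.045 and 0.045 m and z of beaker in the frame of tray between -0.003 and 0.01 m and contact force between the fingers and beaker below 0.05 N), for 0.2 s.
2. the pot stands upright in the middle of the dish, released (horizontal distance between pot and dish below 0.015 m and z of pot in the frame of dish between 0 and 0.01 m and angle between pot's own z axis and vertical below 0.12 rad and linear speed of pot below 0.03 m/s and angular speed of pot below 0.3 rad/s and contact force between the fingers and pot below 0.05 N), for 0.2 s.
At the end, for the whole second after the job is handed in: The pot stands upright and released on the dish's floor, its centre within 15 mm of the dish's centre; the dropper bottle and the beaker stand upright and released on the stand, each within 15 mm of where it stood at the start; all at rest (all of step 2 and distance of each of dropper, beaker from where it was at the start of the episode below 0.015 m and angle between each of dropper, beaker's own z axis and vertical below 0.12 rad and linear speed of each of dropper, beaker below 0.03 m/s and angular speed of each of dropper, beaker below 0.3 rad/s and contact force between the fingers and dropper below 0.05 N and contact force between the fingers and beaker below 0.05 N); the robot touches nothing.
It fails at once if the dropper bottle, beaker or pot is tipped over (more than 35 degrees) (angle between any of dropper, beaker, pot's own z axis and vertical above 0.6 rad).
It fails at once if a bystander is pushed more than 30 mm (distance of any of wash_bottle, potato_1, peeler from where it was at the start of the episode above 0.03 m).
It also fails if it takes over 134 s, if anything falls off the work surface, if the arm or the gripper's body presses on something with over 40 N, if the wrist force passes 120 N, or if a joint passes its speed limit or range.

### The arm

A 6-joint arm with a two-finger parallel gripper is mounted at the origin on a cart in front of the work surface, level with it; the furniture and walls round the work are solid. World frame = base frame: x ahead of the robot, y to its left, z up, the work surface at z = 0. Lengths are in m, angles in rad, forces in N, time in s.
With the tool pointing down it reaches from about 0.35 to 0.975 m from the base axis. Payload 4.9 kg.
Tool frame: the origin (TCP) lies midway between the tips of the shut fingers; the grasp point (between the pads) lies 19 mm behind it; z points along the fingers, y is the line along which they close (so a half turn about z gives the same grasp; the last joint's range is limited). The gripper opens to 85 mm and grips with 20 to 120 N. Pads are 22 mm wide; open, the fingers measure 114 mm over their backs; the gripper's body (76 mm by 85 mm) begins 54 mm behind the grasp point. The pads swing forward as they close: fully open they stand 13 mm farther back than shut.
Start: joints at [-1.414, 0.053, 1.613, -0, 1.476, -0.119], TCP at [0.17, -0.601, 0.231] pointing down, gripper open.
Joint ranges: [-3.01, 3.01], [-1.01, 2.22], [0.06, 2.58], [-1.02, 4.17], [0.09, 2.62], [-3.14, 3.14]. Speed limits (rad/s): [2.57, 2.57, 3.14, 3.14, 3.14, 3.14].

### API

Orientations are given as a unit quaternion [w, x, y, z].
In Python, from plant import manip gives the robot as it stands.
- The arm moves only by the tool move_arm, never from a script. Its argument "increments" is one flat list of numbers, 5 for each row, row after row: the shift along the tool's x, y, z in mm, then the turn about the tool's z in rad, then the opening, from 0 (shut) to 1 (fully open). In form: [tx, ty, tz, spin, jaw, tx, ty, tz, spin, jaw, ...]. A call has 1 to 8 rows; each row shifts and turns the commanded pose from where the row before left it, along the tool's axes as they then stand; what a row does not reach is not made up. A row lasts 1/12 s, in which the tool goes at most 41.7 mm and 7.16 degrees, less where a joint would pass 70% of its speed; a pose out of reach is approached as far as the arm can. A call with a gripper value outside its range is refused whole. The fingers move at their own pace and stop on an object; the grip force is fixed at half the most. Time passes only in rows, so rows that do not move let the fingers close. It gives the time, the measured TCP pose, the force, the opening and the grip force at its end, in the units of the state.
- manip.state(): the state, without advancing time (a new reading comes with each control period).
- manip.grab_frame(name): name is "scene" or "top" or "wrist"; returns a dict with "image" (420x560x3 uint8, blue, green, red), "fov_y" (degrees; the focal length in pixels is half the picture's height over the tangent of half this angle, whatever the lens; pixels are square), "cx", "cy" (the principal point, pixels), "eye" and "rotation" of the camera in the world; the wrist camera has in their place "T_tool_cam" (4x4, takes a point from camera to tool coordinates, whose origin is the TCP and whose axes are the flange's). Camera axes: x right, y down, z forward; pixel columns grow to the right and rows downward; lengths in m; the calibration is good to about 2 mm. The wrist camera is an equidistant fisheye: a pixel r from the principal point sees the ray r / f radians off the axis. A picture is of the moment at which its call begins: read the wrist's pose just before it. There is no depth.
- manip.job_done(): hands the job in; it is judged then, once.
The state is a dict: "time": time; "joint_pos": joint angles; "joint_vel": joint speeds; "joint_efforts": joint torques, N m; "tool_pos": TCP position; "tool_rot": TCP orientation; "contact_force": force on the tool from outside, world axes, zero at the start; "ft_torque": the same for the moment, N m; "gripper_width": opening from 0.0 (shut) to 1.0 (fully open); "grasp_force": force on a finger pad.
Only numpy, scipy, OpenCV 4.12 (cv2) and the standard library are available. Lean on these libraries where they do the work, as an engineer would, in place of code of your own. Each camera call takes 0.05 s, during which the arm holds its last target. There are 200 camera calls.

## Working session

There is one attempt and no reset: what is moved stays moved. The work goes in short steps, Python scripts to look and compute and a tool call to move; the robot and the scene stay as the last step left them, time stands still between calls to the robot, and variables do not carry over. Pictures are saved under pics/ and viewed, at most 14 in all, crops included, and the job is handed in when it is done.

Besides the shell and the picture viewer there is one more tool, called after ">>>" as name(argument=value, ...), one argument or row to a line, values as JSON. move_arm: Moves the arm, as the interface text tells. Its arguments: {"type":"object","properties":{"increments":{"type":"array"}},"required":["increments"]}

```bash
mkdir -p pics; ls
cat > h.py <<'E'
import numpy as np, cv2
from plant import manip
def grab(n):
    st=manip.state(); g=manip.grab_frame(n); g['st']=st; return g
def cam(g):
    if 'T_tool_cam' in g:
        from scipy.spatial.transform import Rotation as R
        w,x,y,z=g['st']['tool_rot']; T=np.eye(4); T[:3,:3]=R.from_quat([x,y,z,w]).as_matrix(); T[:3,3]=g['st']['tool_pos']
        T=T@np.array(g['T_tool_cam']); return T[:3,3],T[:3,:3],True
    return np.array(g['eye']),np.array(g['rotation']),False
def ray(g,u,v):
    e,R,fish=cam(g); f=g['image'].shape[0]/2/np.tan(np.radians(g['fov_y']/2))
    d=np.array([(u-g['cx'])/f,(v-g['cy'])/f])
    if fish:
        r=np.hypot(*d); d3=np.array([*(d/max(r,1e-9)*np.sin(r)),np.cos(r)])
    else: d3=np.array([*d,1.])
    return e,R@d3/np.linalg.norm(d3)
def onz(g,u,v,z):
    e,d=ray(g,u,v); return e+d*(z-e[2])/d[2]
def tri(*rays):
    A=0;b=0
    for e,d in rays:
        P=np.eye(3)-np.outer(d,d); A=A+P; b=b+P@e
    p=np.linalg.solve(A,b); return p,[float(np.linalg.norm((np.eye(3)-np.outer(d,d))@(p-e))) for e,d in rays]
E
python3 - <<'E'
from h import *
import pickle
for n in ['scene','top','wrist']:
    g=grab(n); cv2.imwrite(f'pics/{n}0.png',g['image']); pickle.dump(g,open(n+'0.pkl','wb'))
    print(n,g['fov_y'],cam(g)[0],cam(g)[1].round(3).tolist())
print(manip.state())
E
```

```text
pics
scene 54.89472470419478 [-0.05347094  0.59088871  0.86303029] [0.175, -0.446, 0.814, -0.328]
top 48.97171569418616 [0.39663604 0.16512905 1.58670454] [0.046, -0.699, 0.713, -0.046]
wrist 65.70646984690485 [ 0.2400426  -0.58162735  0.37304544] [[0.273, -0.923, -0.271], [-0.962, -0.262, -0.075], [-0.002, 0.281, -0.96]]
{'time': 0.15, 'joint_pos': array([-1.41400265e+00,  5.32291600e-02,  1.61402141e+00, -1.59312173e-05,
        1.47600743e+00, -1.18997931e-01]), 'joint_vel': array([ 0.00135459, -0.00194338, -0.0052832 ,  0.00077254,  0.00012051,
       -0.00070737]), 'joint_efforts': array([ 9.80357777e-05, -3.94242811e+01, -3.70722342e+01, -1.98881430e-04,
        4.57813134e-03, -2.74826668e-06]), 'tool_pos': array([ 0.17011052, -0.60087733,  0.23030501]), 'tool_rot': array([-8.32375220e-04,  9.90506982e-01,  1.37459904e-01, -2.36626302e-05]), 'contact_force': array([-0.57851141, -0.11959327,  0.17931993]), 'ft_torque': array([ 0.00139897, -0.02414872, -0.01399959]), 'grasp_force': 0.0, 'gripper_width': 0.9981021323082825}
```

View pics/top0.png

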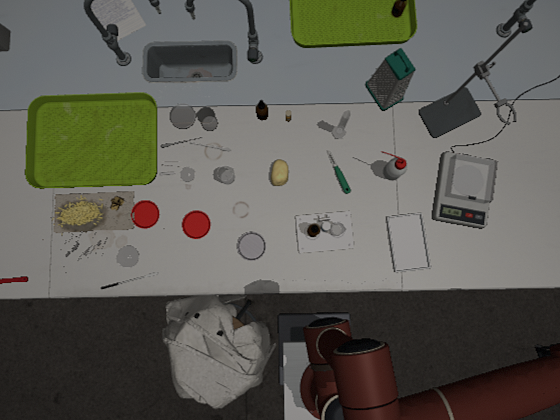

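View pics/scene0.png

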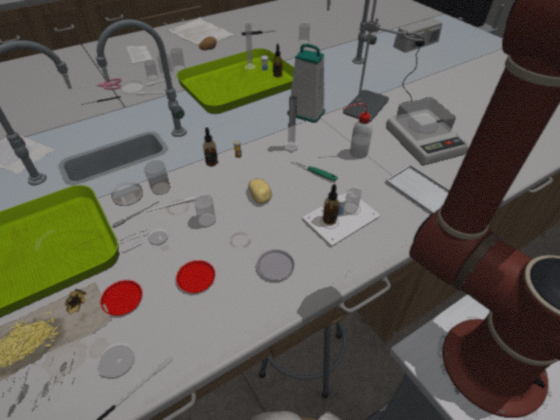

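Top view: the dish is near (251,245), the stand near (325,231) and the tray near (408,242). The dropper is on the stand's left ring and the beaker on its right. The camera rotations are quaternions, so I'll fix the helper and zoom in.

```bash
sed -i "s/return np.array(g\['eye'\]),np.array(g\['rotation'\]),False/from scipy.spatial.transform import Rotation as Q\n    w,x,y,z=g['rotation']; return np.array(g['eye']),Q.from_quat([x,y,z,w]).as_matrix(),False/" h.py
python3 - <<'E'
from h import *
import pickle
t=pickle.load(open('top0.pkl','rb')); s=pickle.load(open('scene0.pkl','rb'))
for n,g in(('top',t),('scene',s)): print(n,cam(g)[1].round(3).tolist(),g['cx'],g['cy'])
for n,p in dict(dish=(251,245),stand=(325,231),tray=(408,242)).items(): print(n,onz(t,*p,0.012).round(3))
cv2.imwrite('pics/topc.png',cv2.resize(t['image'][195:285,230:440],None,fx=3.8,fy=3.8,interpolation=cv2.INTER_CUBIC))
cv2.imwrite('pics/scenec.png',cv2.resize(s['image'][165:255,285:400],None,fx=6,fy=6,interpolation=cv2.INTER_CUBIC))
E
```

```text
top [[-0.02, -0.991, 0.129], [-1.0, 0.02, -0.002], [-0.001, -0.129, -0.992]] 277.99052391692425 207.73679838999647
scene [[-0.541, -0.611, 0.578], [-0.841, 0.386, -0.379], [0.008, -0.691, -0.723]] 280.3369325110986 210.57125808520092
dish [0.475 0.257 0.012]
stand [0.518 0.003 0.012]
tray [ 0.475 -0.278  0.012]
```

View pics/topc.png

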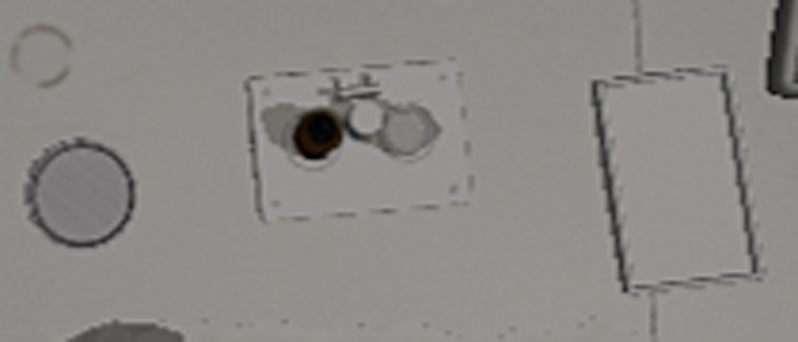

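View pics/scenec.png

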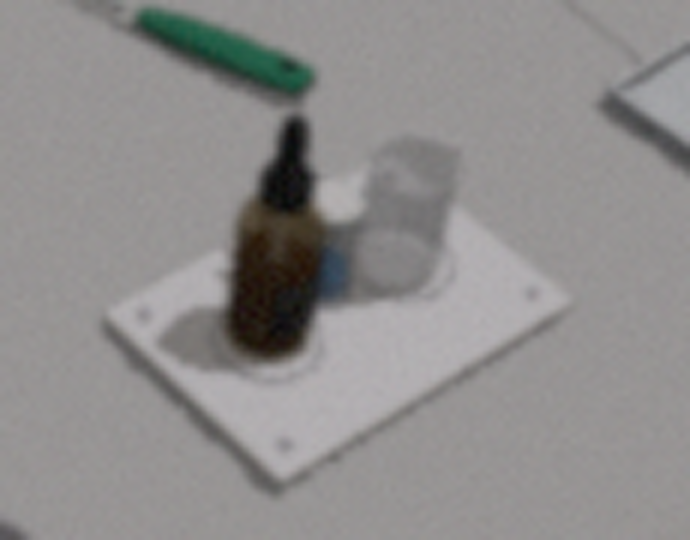

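Zoomed top view: the stand corners lie near crop (250,78), (455,62), (470,205) and (262,220), and the tray and dish are clear. The dropper is on the left ring, the pot (white cap) is in the middle and the beaker is on the right. I'll take wrist views on the way, over the tray first.

>>> move_arm(
  increments=[31, -24.5, -7, 0, 1, 31, -24.5, -7, 0, 1, 31, -24.5, -7, 0, 1, 31, -24.5, -7, 0, 1, 31, -24.5, -7, 0, 1, 31, -24.5, -7, 0, 1, 31, -24.5, -7, 0, 1, 31, -24.5, -7, 0, 1],
)

```text
time: 0.82
tool_pos: [0.356, -0.3434, 0.2874]
tool_rot: [-0.0, 0.991, 0.137, 0.0]
contact_force: [0.7, -0.5, -0.2]
gripper_width: 0.999
grasp_force: 0.0
```

Run:
```python
from h import *
import pickle
g=grab('wrist'); pickle.dump(g,open('w1.pkl','wb')); cv2.imwrite('pics/w1.png',g['image']); print(g['st']['tool_pos'],g['st']['tool_rot'],g['st']['time'])
```

```text
[ 0.35601982 -0.34338981  0.28738489] [-6.54163615e-05  9.90536151e-01  1.37252066e-01  1.90080612e-05] 0.8167
```

>>> move_arm(
  increments=[16, -32, 0, 0.1, 1, 16, -34, 0, 0.1, 1, 16, -34, 0, 0, 1, 16, -34, 0, 0, 1, 16, -34, 0, 0, 1, 16, -34, 0, 0, 1, 16, -34, 0, 0, 1, 16, -34, 0, 0, 1],
)

```text
time: 1.53
tool_pos: [0.4523, -0.0615, 0.2872]
tool_rot: [0.0, 0.999, 0.038, 0.0]
contact_force: [0.8, -0.2, -0.8]
gripper_width: 1.001
grasp_force: 0.0
```

Run:
```python
from h import *
import pickle
g=grab('wrist'); pickle.dump(g,open('w2.pkl','wb')); cv2.imwrite('pics/w2.png',g['image']); print(g['st']['tool_pos'],g['st']['tool_rot'],g['st']['time'])
a=cv2.imread('pics/w1.png'); cv2.imwrite('pics/w12.png',cv2.resize(np.vstack([a,g['image']]),(400*560//420*420//420,600)) )
```

```text
[ 0.45233151 -0.06145999  0.28715494] [9.96603151e-05 9.99283059e-01 3.78595178e-02 1.21397469e-04] 1.5333
```

View pics/w2.png

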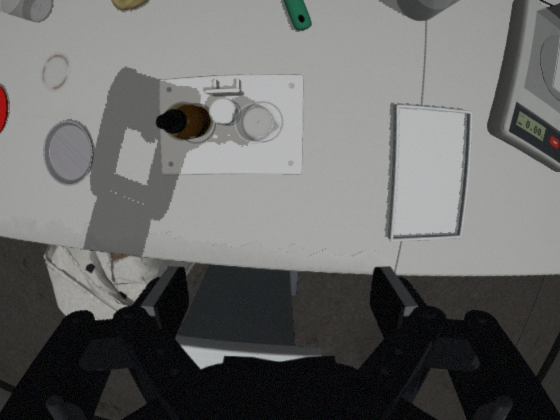

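View pics/w1.png

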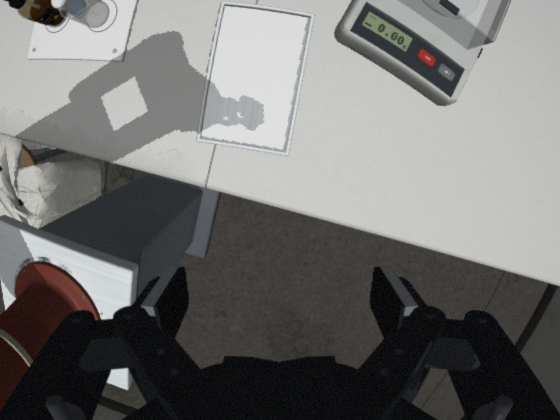

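The w2 wrist view shows the stand corners at (161,78), (303,75), (302,173) and (163,174), and the tray's outer corners at about (393,103), (470,109), (462,237) and (387,239). The dish is at (69,152), the dropper bulb at (173,121), the pot cap at (222,110) and the beaker at (260,121). In w1 the tray corners are (223,3), (313,15), (288,155) and (198,141).

Run:
```python
from h import *
import pickle
L=lambda n:pickle.load(open(n+'.pkl','rb'))
w1,w2,t,s=L('w1'),L('w2'),L('top0'),L('scene0')
C=lambda x,y:(230+x/3.8-.4,195+y/3.8-.4); S=lambda x,y:(285+x/6-.4,165+y/6-.4)
def yaw(a,b): d=b-a; return np.degrees(np.arctan2(d[1],d[0])).round(1)
def quad(n,g,ps,z):
    P=[onz(g,*p,z) for p in ps]; c=np.mean(P,0)  # BL(far left),BR,FR,FL
    print(n,c.round(4),'yawx',yaw((P[2]+P[3])/2,(P[0]+P[1])/2),'len',np.linalg.norm((P[0]+P[1]-P[2]-P[3])/2).round(3),np.linalg.norm((P[0]+P[3]-P[1]-P[2])/2).round(3))
quad('stand w2',w2,[(161,78),(303,75),(302,173),(163,174)],.012)
quad('stand top',t,[C(248,78),C(457,60),C(470,205),C(264,220)],.012)
quad('tray w2',w2,[(393,103),(470,109),(462,237),(387,239)],.0145)
quad('tray w1',w1,[(223,3),(313,15),(288,155),(198,141)],.0145)
quad('tray top',t,[C(592,82),C(725,69),C(760,277),C(628,291)],.0145)
print('dish',onz(w2,69,152,.012).round(4),onz(t,*C(82,194),.012).round(4), tri(ray(w2,69,152),ray(t,*C(82,194))))
print('tray h',[tri(ray(w2,*a),ray(w1,*b))[0].round(4) for a,b in [((393,103),(223,3)),((470,109),(313,15)),((462,237),(288,155)),((387,239),(198,141))]])
print('bulb',tri(ray(w2,170,121),ray(t,*C(322,127)),ray(s,*S(294,120))))
print('pot',tri(ray(w2,223,110),ray(t,*C(366,118))))
print('beaker rim', onz(w2,260,123,.083),onz(t,*C(410,130),.083))
# dish mask via ellipse on gray
```

```text
stand w2 [0.518  0.0066 0.012 ] yawx 3.8 len 0.129 0.186
stand top [0.5164 0.006  0.012 ] yawx 3.9 len 0.13 0.188
tray w2 [ 0.4777 -0.2735  0.0145] yawx 6.4 len 0.19 0.124
tray w1 [ 0.4747 -0.2784  0.0145] yawx 5.9 len 0.188 0.118
tray top [ 0.4759 -0.276   0.0145] yawx 6.5 len 0.188 0.12
dish [0.4751 0.2535 0.012 ] [0.4732 0.2566 0.012 ] (array([0.47397066, 0.25698993, 0.00708782]), [0.0005198043472206611, 0.0005198043472206467])
tray h [array([ 0.5665, -0.2071,  0.0008]), array([ 0.5784, -0.3273,  0.0072]), array([ 0.3881, -0.3468,  0.0152]), array([ 0.3736, -0.2262,  0.0012])]
bulb (array([0.52085688, 0.04646927, 0.14424747]), [0.004333313764964391, 0.0046296491162504125, 0.003464869885038357])
pot (array([0.53260483, 0.00604601, 0.06976642]), [0.0013070921492503895, 0.0013070921492502386])
beaker rim [ 0.52170687 -0.03626625  0.083     ] [ 0.51903718 -0.03033483  0.083     ]
```

Stand, tray and dish agree between the views to 2–3 mm. Next I move above the dropper and check alignment close up.

>>> move_arm(
  increments=[18.5, -26, 22, 0, 1, 18.5, -26, 22, 0, 1, 18.5, -26, 22, 0, 1, 18.5, -26, 21, 0, 1, 0, 0, 0, 0, 1],
)

```text
time: 2.0
tool_pos: [0.5166, 0.0498, 0.1942]
tool_rot: [-0.001, 0.999, 0.04, -0.004]
contact_force: [0.2, -0.7, -1.4]
gripper_width: 1.0
grasp_force: 0.0
```

Run:
```python
from h import *
import pickle
g=grab('wrist'); pickle.dump(g,open('w3.pkl','wb')); cv2.imwrite('pics/w3.png',g['image']); print(g['st']['tool_pos'],g['st']['tool_rot'],g['st']['time'])
```

```text
[0.51663479 0.04981186 0.19420145] [-0.00132433  0.99918565  0.04008186 -0.00444081] 2.0
```

View pics/w3.png

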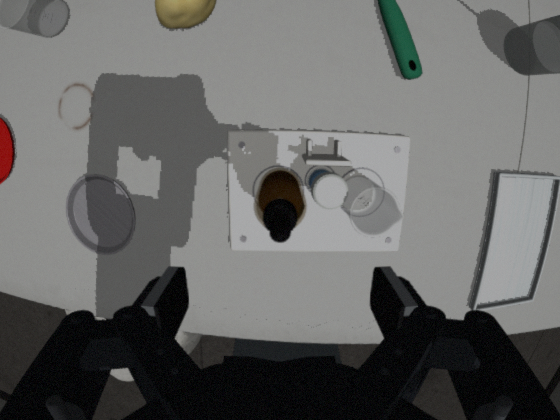

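In w3 the bulb top is at (279,235), the pot cap at (329,190), the stand corners at (229,131), (410,137), (401,250) and (232,250), and the beaker rim is centred at about (377,210). Now I triangulate with the earlier views.

Run:
```python
from h import *
import pickle
L=lambda n:pickle.load(open(n+'.pkl','rb'))
w1,w2,w3,t,s=L('w1'),L('w2'),L('w3'),L('top0'),L('scene0')
C=lambda x,y:(230+x/3.8-.4,195+y/3.8-.4); S=lambda x,y:(285+x/6-.4,165+y/6-.4)
P=np.array([onz(w3,*p,.012) for p in [(229,131),(410,137),(401,250),(232,250)]]);print('stand',P.mean(0).round(4))
print('tcp',g if 0 else w3['st']['tool_pos'])
print('bulb w3 at .151',onz(w3,279,235,.151),'w2',onz(w2,165,121,.151),tri(ray(w3,279,235),ray(w2,164,121),ray(t,*C(322,127))))
print('pot',tri(ray(w3,329,190),ray(w2,223,110),ray(t,*C(366,118))))
print('beaker',onz(w3,377,212,.083))
# dark mask collar/bulb in w3
im=w3['image'];m=(im.max(2)<45).astype('uint8');m[275:]=0
n,l,st,c=cv2.connectedComponentsWithStats(m);print([(st[i].tolist(),c[i].round(1)) for i in range(1,n) if st[i][4]>200])
im=w2['image'];m=(im.max(2)<45).astype('uint8');m[230:]=0
n,l,st,c=cv2.connectedComponentsWithStats(m);print([(st[i].tolist(),c[i].round(1)) for i in range(1,n) if st[i][4]>100])
for n,a,z in [('dishw3',(101,213),.012)]: print(n,onz(w3,*a,z))
cv2.imwrite('pics/w3c.png',cv2.resize(w3['image'][120:260,220:420],None,fx=4,fy=4,interpolation=cv2.INTER_CUBIC))
```

```text
stand [0.5176 0.0066 0.012 ]
tcp [0.51663479 0.04981186 0.19420145]
bulb w3 at .151 [0.52109506 0.05014374 0.151     ] w2 [0.5208906  0.04432871 0.151     ] (array([0.51892319, 0.04953053, 0.14179772]), [0.0012405738432134806, 0.002014306469277156, 0.000831735424584705])
pot (array([0.53301007, 0.00682067, 0.06340387]), [0.0011307882043602108, 0.001201818412398149, 0.002053750762935938])
beaker [ 0.52232467 -0.03185974  0.083     ]
[([259, 171, 45, 71, 2274], array([280.2, 203.7]))]
[([156, 105, 55, 34, 1092], array([183.8, 120.9])), ([510, 106, 50, 56, 575], array([536.9, 135.8]))]
dishw3 [0.47694253 0.25444726 0.012     ]
```

View pics/w3c.png

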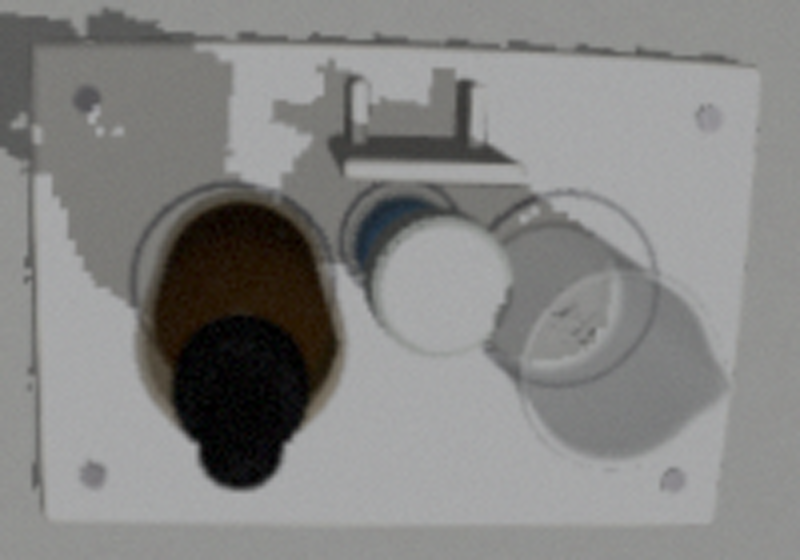

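The crop shows the collar circle centre at (241,382), i.e. full-frame (280,215). The beaker rim centre is at (615,362), i.e. (374,210), with the spout at (730,385) pointing to the robot's right. The pot cap is at (442,283), i.e. (330.5,191).

Run:
```python
from h import *
import pickle
w3=pickle.load(open('w3.pkl','rb')); K=lambda x,y:(220+x/4-.4,120+y/4-.4)
print('collar top',onz(w3,*K(241,382),.118),'bulb',onz(w3,*K(241,447),.152))
b=onz(w3,*K(615,362),.083); sp=onz(w3,*K(730,385),.083); print('beaker rim',b,'spout',sp, np.degrees(np.arctan2(*(sp-b)[:2])))
print('ringL',onz(w3,*K(234,288),.012),'ringR',onz(w3,*K(570,288),.012),'ring s',onz(w3,*K(403,240),.012))
print('pot cap',onz(w3,*K(442,283),.07),'beaker foot',onz(w3,*K(563,295),.013))
print(manip.state()['tool_pos'],manip.state()['tool_rot'])
```

```text
collar top [0.52369664 0.04985792 0.118     ] bulb [0.52385229 0.04984889 0.152     ]
beaker rim [ 0.52369248 -0.0283644   0.083     ] spout [ 0.52083121 -0.05535561  0.083     ] -173.94882859117462
ringL [0.51628117 0.05111423 0.012     ] ringR [ 0.52391695 -0.0362368   0.012     ] ring s [0.53241336 0.00923966 0.012     ]
pot cap [0.53431611 0.00812731 0.07      ] beaker foot [ 0.52209091 -0.03433312  0.013     ]
[0.51671211 0.04792285 0.19639865] [-3.68851607e-04  9.99202804e-01  3.97581382e-02 -3.59309204e-03]
```

Estimates agree on the dropper at about (0.521, 0.049), with the collar around z 0.111. I descend and grip.

>>> move_arm(
  increments=[2, -1, 26, 0, 1, 1, 0, 26, 0, 1, 0, 0, 26, 0, 1, 0, 0, 24, 0, 1, 0, 0, 0, 0, 1],
)

```text
time: 2.47
tool_pos: [0.5174, 0.0464, 0.0938]
tool_rot: [-0.0, 0.999, 0.037, -0.004]
contact_force: [-1.1, 0.3, -0.2]
gripper_width: 0.999
grasp_force: 0.0
```

>>> move_arm(
  increments=[0, 0, 0, 0, 0, 0, 0, 0, 0, 0, 0, 0, 0, 0, 0, 0, 0, 0, 0, 0, 0, 0, 0, 0, 0, 0, 0, 0, 0, 0, 0, 0, 0, 0, 0, 0, 0, 0, 0, 0],
)

```text
time: 3.13
tool_pos: [0.5224, 0.0475, 0.1002]
tool_rot: [0.0, 0.999, 0.038, 0.002]
contact_force: [0.0, 0.3, 6.1]
gripper_width: 0.263
grasp_force: 58.7
```

Grip force is 58.7 N. Now lift and check.

>>> move_arm(
  increments=[0, 0, -10, 0, 0, 0, 0, -20, 0, 0, 0, 0, -30, 0, 0, 0, 0, -30, 0, 0, 0, 0, -15, 0, 0, 0, 0, 0, 0, 0, 0, 0, 0, 0, 0],
)

```text
time: 3.72
tool_pos: [0.5212, 0.0474, 0.2039]
tool_rot: [0.0, 0.999, 0.038, 0.001]
contact_force: [-0.8, -0.0, -2.3]
gripper_width: 0.259
grasp_force: 59.2
```

Run:
```python
from h import *
import pickle
g=grab('wrist'); pickle.dump(g,open('w4.pkl','wb')); s=grab('scene'); pickle.dump(s,open('s4.pkl','wb'))
cv2.imwrite('pics/w4.png',np.hstack([cv2.resize(g['image'][80:350,130:430],(400,360)),cv2.resize(s['image'][130:265,260:410],(400,360))])); print(g['st']['tool_pos'],g['st']['contact_force'])
```

```text
[0.5212343  0.04738925 0.20394423] [-0.80820116 -0.03838918 -2.29020547]
```

View pics/w4.png

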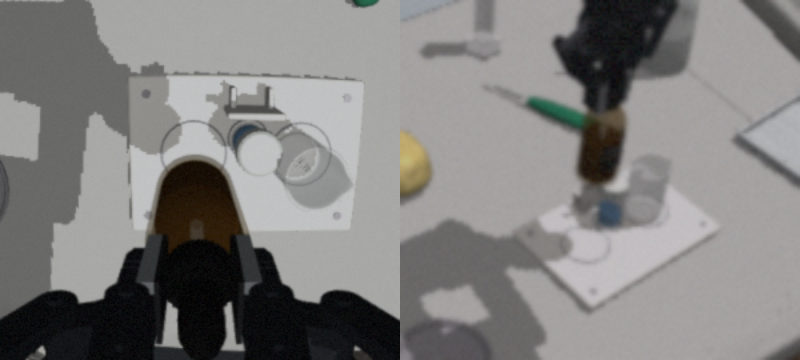

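The bottle hangs straight and clear of everything, and the other two are undisturbed. I carry it to the tray's near half.

>>> move_arm(
  increments=[-5.5, 16, 0, 0, 0, -11, 32, 0, 0, 0, -12, 32, 0, 0, 0, -12, 32, 0, 0, 0, -12, 32, 0, 0, 0, -12, 32, 0, 0, 0, -12, 32, 0, 0, 0, -12, 32, 0, 0, 0],
)

```text
time: 4.48
tool_pos: [0.4491, -0.1993, 0.2007]
tool_rot: [-0.001, 0.999, 0.038, -0.002]
contact_force: [0.3, -0.1, -0.2]
gripper_width: 0.263
grasp_force: 59.2
```

>>> move_arm(
  increments=[-11.5, 32, 0, 0, 0, -11.5, 32, 0, 0, 0, -5, 16, 0, 0, 0, 0, 0, 30, 0, 0, 0, 0, 30, 0, 0, 0, 0, 30, 0, 0, 0, 0, 12, 0, 0, 0, 0, 0, 0, 0],
)

```text
time: 5.15
tool_pos: [0.4258, -0.2776, 0.0954]
tool_rot: [-0.004, 0.999, 0.038, -0.004]
contact_force: [-0.1, 1.1, -1.2]
gripper_width: 0.261
grasp_force: 59.3
```

>>> move_arm(
  increments=[0, 0, 0, 0, 0, 0, 0, 0, 0, 0, 0, 0, 0, 0, 0],
)

```text
time: 5.4
tool_pos: [0.4304, -0.2814, 0.1036]
tool_rot: [0.001, 0.999, 0.038, 0.001]
contact_force: [-0.1, 0.0, -1.3]
gripper_width: 0.263
grasp_force: 59.3
```

>>> move_arm(
  increments=[0, 0, 6, 0, 0, 0, 0, 4, 0, 0, 0, 0, 2, 0, 0, 0, 0, 0, 0, 0, 0, 0, 0, 0, 0, 0, 0, 0, 0, 0],
)

```text
time: 5.9
tool_pos: [0.4302, -0.2811, 0.0913]
tool_rot: [0.001, 0.999, 0.038, 0.001]
contact_force: [-0.7, 1.7, 5.2]
gripper_width: 0.262
grasp_force: 60.0
```

The bottle touches down (upward force). Release, retreat straight up, and photograph.

>>> move_arm(
  increments=[0, 0, 0, 0, 0.5, 0, 0, 0, 0, 0.6, 0, 0, 0, 0, 0.8, 0, 0, -10, 0, 0.8, 0, 0, -30, 0, 0.8, 0, 0, -40, 0, 0.8, 0, 0, -40, 0, 1, 0, 0, 0, 0, 1],
)

```text
time: 6.57
tool_pos: [0.4326, -0.2836, 0.22]
tool_rot: [0.006, 0.999, 0.038, 0.006]
contact_force: [1.0, -1.0, 2.2]
gripper_width: 0.995
grasp_force: 0.0
```

Run:
```python
from h import *
import pickle
s=grab('scene'); t=grab('top'); pickle.dump(t,open('t5.pkl','wb')); pickle.dump(s,open('s5.pkl','wb'))
cv2.imwrite('pics/s5.png',np.hstack([cv2.resize(t['image'][190:290,290:440],(400,267)),cv2.resize(s['image'][130:230,310:460],(400,267))])); print(manip.state())
```

```text
{'time': 6.6667, 'joint_pos': array([-7.24218730e-01, -2.08730720e-01,  1.89081480e+00, -2.30992673e-05,
        1.45344420e+00,  7.70769035e-01]), 'joint_vel': array([ 0.00074157,  0.03602863,  0.07056074,  0.00062022, -0.00379102,
        0.00077047]), 'joint_efforts': array([ 1.68835453e-02, -2.95314306e+01, -3.89207518e+01,  9.54284478e-04,
       -3.15748353e-02,  2.98079833e-06]), 'tool_pos': array([ 0.43028389, -0.28155719,  0.21280763]), 'tool_rot': array([0.0021019 , 0.99927707, 0.03789635, 0.00218547]), 'contact_force': array([ 0.19366276,  0.33061165, -0.91729746]), 'ft_torque': array([-0.05772589,  0.01271397,  0.0075896 ]), 'grasp_force': 0.0, 'gripper_width': 1.001653232029224}
```

View pics/s5.png

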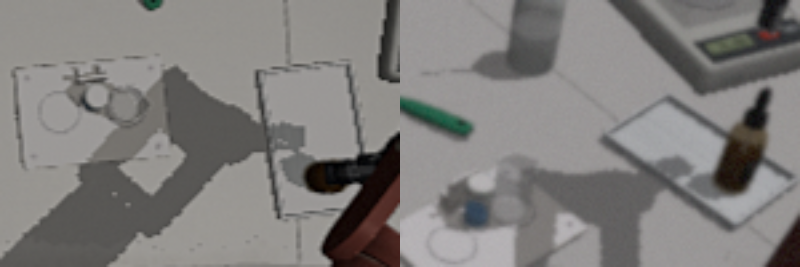

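The dropper stands upright in the tray. Next I go to the beaker and turn the jaw to close along its x axis.

>>> move_arm(
  increments=[8, -17, 0, 0, 1, 17, -37, 0, 0, 1, 17, -37, 0, 0, 1, 17, -37, 0, 0, 1, 17, -37, 0, 0, 1, 17, -37, 0, 0, 1, 17, -38, 0, 0, 1, 0, 0, 0, -0.115, 1],
)

```text
time: 7.33
tool_pos: [0.5207, -0.0266, 0.2074]
tool_rot: [-0.002, 0.995, 0.099, -0.001]
contact_force: [0.2, -0.1, -0.9]
gripper_width: 1.0
grasp_force: 0.0
```

>>> move_arm(
  increments=[0, 0, 0, -0.116, 1, 0, 0, 0, -0.116, 1, 0, 0, 0, -0.116, 1, 0, 0, 0, -0.116, 1, 0, 0, 0, -0.116, 1, 0, 0, 0, -0.116, 1, 0, 0, 0, -0.116, 1, 0, 0, 0, -0.116, 1],
)

```text
time: 8.0
tool_pos: [0.5194, -0.0326, 0.2071]
tool_rot: [-0.001, 0.846, 0.533, -0.001]
contact_force: [-0.5, 0.8, 0.2]
gripper_width: 1.0
grasp_force: 0.0
```

>>> move_arm(
  increments=[0, 0, 0, -0.116, 1, 0, 0, 0, -0.116, 1, 0, 0, 0, -0.115, 1, 0, 0, 0, 0, 1, 0, 0, 0, 0, 1, 0, 0, 0, 0, 1],
)

```text
time: 8.5
tool_pos: [0.5201, -0.0328, 0.2083]
tool_rot: [-0.001, 0.744, 0.668, -0.001]
contact_force: [0.7, 0.0, -0.7]
gripper_width: 0.999
grasp_force: 0.0
```

Run:
```python
from h import *
import pickle
g=grab('wrist'); pickle.dump(g,open('w6.pkl','wb')); 
cv2.imwrite('pics/w6.png',g['image']); print(g['st'])
```

```text
{'time': 8.5, 'joint_pos': array([-2.05807582e-01, -1.82343471e-01,  1.87573311e+00,  9.77238555e-06,
        1.45008318e+00, -9.83688027e-02]), 'joint_vel': array([-0.00121891, -0.00224427, -0.00744413,  0.00037304, -0.00059514,
       -0.01023752]), 'joint_efforts': array([ 4.92124072e-04, -2.87243432e+01, -3.66834998e+01, -1.32534178e-04,
        8.09600955e-03,  5.64309099e-03]), 'tool_pos': array([ 0.52005233, -0.0327655 ,  0.20826712]), 'tool_rot': array([-7.60648934e-04,  7.44053897e-01,  6.68118937e-01, -5.52448929e-04]), 'contact_force': array([ 0.66348211,  0.02100745, -0.67761148]), 'ft_torque': array([ 0.05216053, -0.05005975, -0.00666107]), 'grasp_force': 0.0, 'gripper_width': 0.999480123293916}
```

View pics/w6.png

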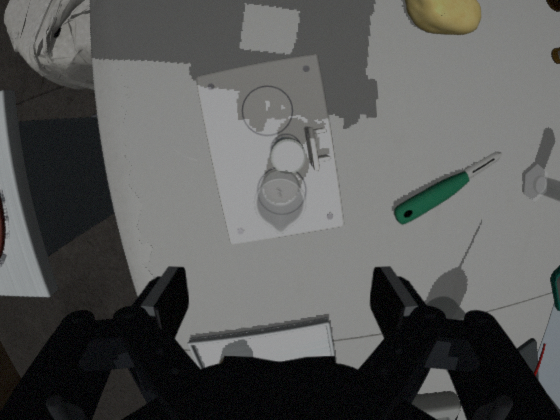

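In w6 the beaker rim is centred near (283,200), with the spout tip at about (284,233) pointing toward the tool. Its column nearly matches the jaw centre (280). I'll compute the offsets.

Run:
```python
from h import *
import pickle
g=pickle.load(open('w6.pkl','rb'))
sp=onz(g,284,233,.083); print('spout',sp)
print('ring',onz(g,281,192,.012),'ringL',onz(g,267,110,.012))
a,b=onz(g,258,198,.083),onz(g,306,198,.083);print('L/R rim',a,b,(a+b)/2)
crop=cv2.cvtColor(g['image'][150:245,235:330],cv2.COLOR_BGR2GRAY)
c=cv2.HoughCircles(cv2.resize(crop,None,fx=4,fy=4),cv2.HOUGH_GRADIENT_ALT,2,10,param1=120,param2=.6,minRadius=60,maxRadius=130)
for x,y,r in (c[0] if c is not None else []):
    print(x/4+235,y/4+150,r/4,'z.083',onz(g,x/4+235,y/4+150,.083).round(4),'z.012',onz(g,x/4+235,y/4+150,.012).round(4))
```

```text
spout [ 0.52269862 -0.057217    0.083     ]
ring [ 0.52265769 -0.03608021  0.012     ] ringL [0.51757524 0.05171625 0.012     ]
L/R rim [ 0.50399144 -0.02355156  0.083     ] [ 0.54452109 -0.0278912   0.083     ] [ 0.52425627 -0.02572138  0.083     ]
281.5 191.0 24.255917 z.083 [ 0.5245 -0.0197  0.083 ] z.012 [ 0.5233 -0.0351  0.012 ]
```

>>> move_arm(
  increments=[1, 3, 36, 0, 1, 0, 0, 36, 0, 1, 0, 0, 36, 0, 1, 0, 0, 36, 0, 1, 0, 0, 18, 0, 1, 0, 0, 6, 0, 1, 0, 0, 0, 0, 1, 0, 0, 0, 0, 1],
)

```text
time: 9.22
tool_pos: [0.5246, -0.0324, 0.0424]
tool_rot: [0.001, 0.743, 0.669, 0.0]
contact_force: [0.3, 0.2, 0.1]
gripper_width: 0.999
grasp_force: 0.0
```

>>> move_arm(
  increments=[0, 0, 0, 0, 0, 0, 0, 0, 0, 0, 0, 0, 0, 0, 0, 0, 0, 0, 0, 0, 0, 0, 0, 0, 0, 0, 0, 0, 0, 0, 0, 0, 0, 0, 0, 0, 0, 0, 0, 0],
)

```text
time: 9.88
tool_pos: [0.5246, -0.0324, 0.0429]
tool_rot: [0.001, 0.743, 0.669, 0.001]
contact_force: [-1.8, -0.6, 5.9]
gripper_width: 0.497
grasp_force: 60.0
```

Gripped at 60 N. Lift, then carry to the tray's far half.

>>> move_arm(
  increments=[0, 0, -15, 0, 0, 0, 0, -25, 0, 0, 0, 0, -25, 0, 0, -17, 2, 0, 0, 0, -34, 3, 0, 0, 0, -34, 3, 0, 0, 0, -34, 3, 0, 0, 0, -34, 3, 0, 0, 0],
)

```text
time: 10.55
tool_pos: [0.5214, -0.1872, 0.1065]
tool_rot: [0.0, 0.743, 0.669, 0.0]
contact_force: [0.4, 0.1, -1.2]
gripper_width: 0.502
grasp_force: 60.7
```

>>> move_arm(
  increments=[-34, 3, 0, 0, 0, -34, 3, 0, 0, 0, -17, 3, 0, 0, 0, 0, 0, 20, 0, 0, 0, 0, 30, 0, 0, 0, 0, 15, 0, 0, 0, 0, 0, 0, 0, 0, 0, 0, 0, 0],
)

```text
time: 11.22
tool_pos: [0.521, -0.2704, 0.0403]
tool_rot: [-0.001, 0.743, 0.669, -0.0]
contact_force: [0.1, -1.1, -0.1]
gripper_width: 0.5
grasp_force: 60.8
```

>>> move_arm(
  increments=[0, 0, 5, 0, 0, 0, 0, 3, 0, 0, 0, 0, 0, 0, 0, 0, 0, 0, 0, 0],
)

```text
time: 11.55
tool_pos: [0.5222, -0.2715, 0.0342]
tool_rot: [0.001, 0.743, 0.669, 0.0]
contact_force: [0.6, 1.1, -1.2]
gripper_width: 0.497
grasp_force: 60.7
```

>>> move_arm(
  increments=[0, 0, 1.5, 0, 0, 0, 0, 0, 0, 0, 0, 0, 0, 0, 0],
)

```text
time: 11.8
tool_pos: [0.5223, -0.2717, 0.0339]
tool_rot: [0.001, 0.743, 0.669, 0.0]
contact_force: [-3.4, 1.8, 7.6]
gripper_width: 0.499
grasp_force: 61.7
```

Touching the floor. Release and rise.

>>> move_arm(
  increments=[0, 0, 0, 0, 0.55, 0, 0, 0, 0, 0.65, 0, 0, 0, 0, 0.75, 0, 0, -15, 0, 0.75, 0, 0, -35, 0, 0.75, 0, 0, -40, 0, 0.75, 0, 0, -40, 0, 1, 0, 0, -40, 0, 1],
)

```text
time: 12.47
tool_pos: [0.5212, -0.271, 0.2031]
tool_rot: [-0.0, 0.743, 0.669, -0.0]
contact_force: [0.5, -0.7, -0.0]
gripper_width: 0.99
grasp_force: 0.0
```

Run:
```python
from h import *
import pickle
s=grab('scene'); t=grab('top'); pickle.dump(t,open('t7.pkl','wb')); pickle.dump(s,open('s7.pkl','wb'))
cv2.imwrite('pics/s7.png',np.hstack([cv2.resize(t['image'][190:290,290:440],(400,267)),cv2.resize(s['image'][130:230,310:460],(400,267))])); print(manip.state()['tool_pos'])
```

```text
[ 0.52544715 -0.27385408  0.21147065]
```

View pics/s7.png

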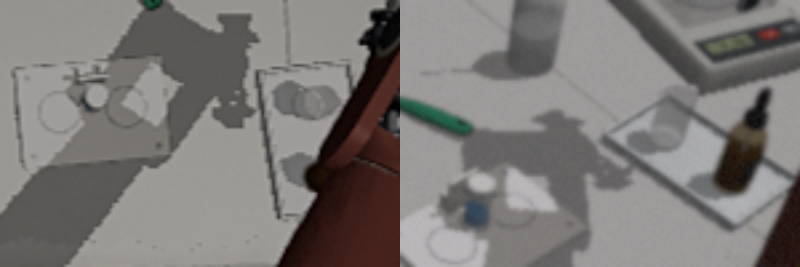

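The dropper and beaker both stand upright in the tray and the pot is alone on the stand. Next, go over the pot and turn the jaw back to left–right.

>>> move_arm(
  increments=[20, -1, 0, 0, 1, 38, -3, 0, 0, 1, 38, -3, 0, 0, 1, 38, -3, 0, 0, 1, 38, -3, 0, 0, 1, 38, -3, 0, 0, 1, 38, -3, 0, 0, 1, 30, -1, 0, 0, 1],
)

```text
time: 13.23
tool_pos: [0.5302, 0.0098, 0.2012]
tool_rot: [-0.0, 0.743, 0.669, 0.0]
contact_force: [0.5, -0.5, -0.1]
gripper_width: 1.005
grasp_force: 0.0
```

>>> move_arm(
  increments=[0, 0, 0, 0.116, 1, 0, 0, 0, 0.116, 1, 0, 0, 0, 0.116, 1, 0, 0, 0, 0.116, 1, 0, 0, 0, 0.116, 1, 0, 0, 0, 0.116, 1, 0, 0, 0, 0.116, 1, 0, 0, 0, 0.116, 1],
)

```text
time: 13.9
tool_pos: [0.5306, 0.0073, 0.201]
tool_rot: [-0.0, 0.965, 0.263, -0.0]
contact_force: [0.7, 0.3, 0.5]
gripper_width: 1.005
grasp_force: 0.0
```

>>> move_arm(
  increments=[0, 0, 0, 0.116, 1, 0, 0, 0, 0.116, 1, 0, 0, 0, 0.116, 1, 0, 0, 0, 0.116, 1, 0, 0, 0, 0, 1, 0, 0, 0, 0, 1, 0, 0, 0, 0, 1],
)

```text
time: 14.48
tool_pos: [0.5307, 0.0073, 0.2014]
tool_rot: [-0.0, 0.999, 0.038, -0.0]
contact_force: [-0.8, -0.1, -0.1]
gripper_width: 1.002
grasp_force: 0.0
```

Run:
```python
from h import *
import pickle
g=grab('wrist'); pickle.dump(g,open('w8.pkl','wb')); cv2.imwrite('pics/w8.png',g['image'])
print(g['st']['tool_pos'],g['st']['tool_rot'],g['st']['joint_pos'].round(2))
im=g['image']; gr=cv2.cvtColor(im,cv2.COLOR_BGR2GRAY)[100:290,180:400]
c=cv2.HoughCircles(cv2.resize(gr,None,fx=4,fy=4),cv2.HOUGH_GRADIENT_ALT,2,20,param1=120,param2=.6,minRadius=50,maxRadius=150)
for x,y,r in (c[0] if c is not None else []):
    u,v=x/4+180,y/4+100; print((u,v,r/4),'z.07',onz(g,u,v,.07).round(4),'z.012',onz(g,u,v,.012).round(4))
hsv=cv2.cvtColor(im,cv2.COLOR_BGR2HSV); m=cv2.inRange(hsv,(90,80,30),(125,255,255)); n,l,s,c=cv2.connectedComponentsWithStats(m)
print([(s[i].tolist(),c[i].round(1).tolist()) for i in range(1,n) if s[i][4]>30])
```

```text
[0.5307263  0.00731897 0.20142433] [-4.26063194e-05  9.99273242e-01  3.81173431e-02 -2.34854715e-04] [-0.13 -0.15  1.86  0.    1.43  1.37]
(np.float32(236.0), np.float32(201.0), np.float32(23.713217)) z.07 [0.532 0.045 0.07 ] z.012 [0.5169 0.0518 0.012 ]
[([270, 180, 15, 5, 32], [276.3, 181.8])]
```

Pot estimates agree at (0.533, 0.007). Lower and grip by the cap (z ≈ 0.064).

>>> move_arm(
  increments=[2, 0, 36, 0, 1, 0, 0, 36, 0, 1, 0, 0, 36, 0, 1, 0, 0, 30, 0, 1, 0, 0, 14, 0, 1, 0, 0, 4, 0, 1, 0, 0, 0, 0, 1, 0, 0, 0, 0, 1],
)

```text
time: 15.2
tool_pos: [0.5338, 0.0073, 0.047]
tool_rot: [0.0, 0.999, 0.037, 0.001]
contact_force: [0.4, 0.8, 0.7]
gripper_width: 1.0
grasp_force: 0.0
```

>>> move_arm(
  increments=[0, 0, 0, 0, 0, 0, 0, 0, 0, 0, 0, 0, 0, 0, 0, 0, 0, 0, 0, 0, 0, 0, 0, 0, 0, 0, 0, 0, 0, 0, 0, 0, 0, 0, 0, 0, 0, 0, 0, 0],
)

```text
time: 15.87
tool_pos: [0.5337, 0.0074, 0.0469]
tool_rot: [0.0, 0.999, 0.037, 0.001]
contact_force: [-1.2, 1.0, 5.9]
gripper_width: 0.35
grasp_force: 59.1
```

Gripped. Lift and carry to the dish.

>>> move_arm(
  increments=[0, 0, -15, 0, 0, 0, 0, -25, 0, 0, 0, 0, -25, 0, 0, 0, 0, -15, 0, 0, -3, -17, 0, 0, 0, -5, -35, 0, 0, 0, -6, -35, 0, 0, 0, -6, -35, 0, 0, 0],
)

```text
time: 16.53
tool_pos: [0.5033, 0.1285, 0.1255]
tool_rot: [-0.0, 0.999, 0.036, -0.0]
contact_force: [1.7, 0.5, 0.2]
gripper_width: 0.349
grasp_force: 59.3
```

>>> move_arm(
  increments=[-6, -35, 0, 0, 0, -6, -35, 0, 0, 0, -5, -35, 0, 0, 0, -3, -25, 0, 0, 0, 0, 0, 0, 0, 0, 0, 0, 0, 0, 0, 0, 0, 0, 0, 0, 0, 0, 0, 0, 0],
)

```text
time: 17.2
tool_pos: [0.4745, 0.2548, 0.1255]
tool_rot: [0.0, 0.999, 0.036, -0.0]
contact_force: [0.2, 0.4, -0.8]
gripper_width: 0.35
grasp_force: 59.4
```

Run:
```python
from h import *
import pickle
g=grab('wrist'); s=grab('scene'); t=pickle.load(open('t7.pkl','rb'))
print(g['st']['tool_pos'],g['st']['contact_force'])
# dish ellipse from top picture before: dark rim
im=cv2.cvtColor(t['image'],cv2.COLOR_BGR2GRAY)[225:268,228:276]
k=cv2.resize(im,None,fx=6,fy=6,interpolation=cv2.INTER_CUBIC)
c=cv2.HoughCircles(k,cv2.HOUGH_GRADIENT_ALT,2,20,param1=120,param2=.5,minRadius=60,maxRadius=110)
for x,y,r in (c[0] if c is not None else []): u,v=x/6+228,y/6+225; print(u,v,r/6,onz(t,u,v,.012).round(4))
a=cv2.resize(g['image'][100:330,120:440],(400,288)); b=cv2.resize(s['image'][180:300,220:387],(400,288))
cv2.imwrite('pics/w9.png',np.hstack([a,b]))
```

```text
[0.4745029  0.25478065 0.12545354] [ 0.153012    0.38802687 -0.82860753]
251.33333 245.66667 13.54976 [0.4732 0.2561 0.012 ]
251.33333 245.66667 11.731822 [0.4732 0.2561 0.012 ]
```

View pics/w9.png

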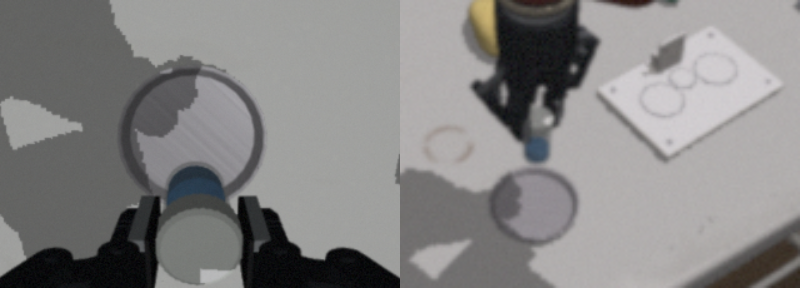

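The pot hangs upright at the dish, and the top-view circle puts the dish centre at (0.473, 0.256), within 2 mm of the tool. I lower it.

>>> move_arm(
  increments=[0, -1, 30, 0, 0, 0, 0, 30, 0, 0, 0, 0, 15, 0, 0, 0, 0, 6, 0, 0, 0, 0, 3, 0, 0, 0, 0, 0, 0, 0, 0, 0, 0, 0, 0],
)

```text
time: 17.88
tool_pos: [0.4755, 0.2569, 0.0432]
tool_rot: [-0.0, 0.999, 0.037, 0.001]
contact_force: [-0.2, 0.0, 0.1]
gripper_width: 0.349
grasp_force: 59.4
```

>>> move_arm(
  increments=[-1, 0, 3, 0, 0, 0, 0, 2, 0, 0, 0, 0, 0, 0, 0, 0, 0, 0, 0, 0],
)

```text
time: 18.22
tool_pos: [0.4748, 0.2572, 0.0389]
tool_rot: [-0.0, 0.999, 0.037, 0.002]
contact_force: [-1.2, -0.6, 5.2]
gripper_width: 0.347
grasp_force: 59.9
```

Contact. Release, rise, then head for the dropper.

>>> move_arm(
  increments=[0, 0, 0, 0, 0.5, 0, 0, 0, 0, 0.6, 0, 0, 0, 0, 0.8, 0, 0, 0, 0, 1, 0, 0, -30, 0, 1, 0, 0, -40, 0, 1, 0, 0, -40, 0, 1, 0, 0, -40, 0, 1],
)

```text
time: 18.88
tool_pos: [0.4726, 0.2565, 0.1878]
tool_rot: [0.0, 0.999, 0.037, -0.001]
contact_force: [1.5, 0.5, -0.2]
gripper_width: 1.002
grasp_force: 0.0
```

Run:
```python
from h import *
import pickle
g=grab('wrist'); pickle.dump(g,open('w10.pkl','wb')); s=grab('scene'); pickle.dump(s,open('s10.pkl','wb')); t=grab('top'); pickle.dump(t,open('t10.pkl','wb'))
for n,q in (('w',g),('s',s),('t',t)):
    m=cv2.inRange(cv2.cvtColor(q['image'],cv2.COLOR_BGR2HSV),(90,80,30),(125,255,255)); k,l,st,c=cv2.connectedComponentsWithStats(m)
    print(n,[(st[i].tolist(),c[i].round(1).tolist()) for i in range(1,k) if st[i][4]>8 and onz(q,*c[i],.02)[1]>.15])
print(g['st']['tool_pos'])
cv2.imwrite('pics/w10.png',np.hstack([cv2.resize(g['image'][80:330,140:440],(400,333)),cv2.resize(s['image'][200:300,220:340],(400,333))]))
```

```text
w [([268, 182, 17, 5, 43], [276.1, 183.4])]
s [([272, 260, 8, 8, 51], [275.3, 263.3])]
t []
[0.47263773 0.25647365 0.18784542]
```

View pics/w10.png

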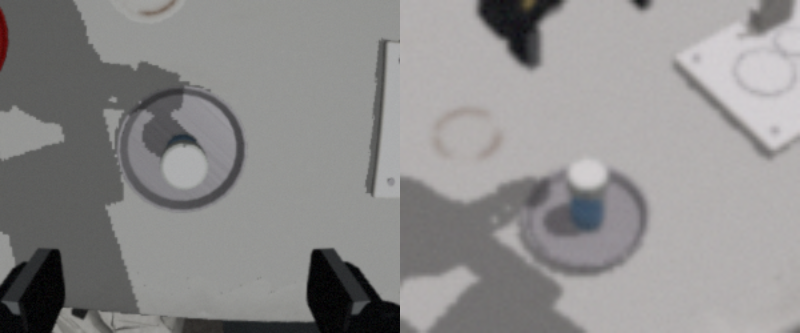

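The pot stands upright in the middle of the dish. That was my last picture, so from here I use numbers only. To the dropper.

>>> move_arm(
  increments=[-3, 18, -15, 0, 1, -5.6, 36, -10, 0, 1, -5.6, 36, 0, 0, 1, -5.6, 36, 0, 0, 1, -5.6, 36, 0, 0, 1, -5.6, 36, 0, 0, 1, -5.6, 36, 0, 0, 1, -5.6, 36, 0, 0, 1],
)

```text
time: 19.7
tool_pos: [0.4498, -0.017, 0.2098]
tool_rot: [-0.0, 0.999, 0.037, -0.001]
contact_force: [0.6, -0.1, -0.7]
gripper_width: 1.006
grasp_force: 0.0
```

>>> move_arm(
  increments=[-5.6, 36, 0, 0, 1, -5.6, 36, 0, 0, 1, -5.6, 36, 0, 0, 1, -5.6, 36, 0, 0, 1, -5.6, 36, 0, 0, 1, -5.6, 36, 0, 0, 1, 0, 0, 0, 0, 1, 0, 0, 0, 0, 1],
)

```text
time: 20.37
tool_pos: [0.4325, -0.2345, 0.2098]
tool_rot: [-0.001, 0.999, 0.035, -0.001]
contact_force: [-0.1, 1.0, 0.2]
gripper_width: 0.998
grasp_force: 0.0
```

>>> move_arm(
  increments=[0, 0, 0, 0, 1, 0, 0, 0, 0, 1],
)

```text
time: 20.53
tool_pos: [0.4334, -0.2323, 0.2107]
tool_rot: [-0.001, 0.999, 0.038, -0.001]
contact_force: [-0.8, -0.4, 0.1]
gripper_width: 1.002
grasp_force: 0.0
```

Run:
```python
from h import *
import pickle
g=grab('wrist'); pickle.dump(g,open('w11.pkl','wb'))
print(g['st']['tool_pos'],g['st']['tool_rot'],g['st']['joint_pos'].round(2))
m=(g['image'].max(2)<45).astype('uint8'); m[262:]=0
n,l,st,c=cv2.connectedComponentsWithStats(m);print([(st[i].tolist(),c[i].round(1).tolist()) for i in range(1,n) if st[i][4]>200])
for i in range(1,n):
    if st[i][4]>200:
        # row profile: bulb tip = lowest rows
        ys,xs=np.nonzero(l==i); y0=ys.max(); print('bulb low row',y0,'mid col',xs[ys>y0-8].mean(), 'top .144:',onz(g,xs[ys>y0-8].mean(),y0-8,.144))
```

```text
[ 0.4333552  -0.23229405  0.2107296 ] [-7.24172208e-04  9.99294768e-01  3.75373235e-02 -6.25581409e-04] [-0.64 -0.26  1.94  0.    1.47  0.85]
[([433, 73, 107, 67, 1119], [494.9, 104.2]), ([305, 180, 46, 65, 1918], [328.1, 210.9])]
bulb low row 139 mid col 526.8372093023256 top .144: [ 0.52743215 -0.42131754  0.144     ]
bulb low row 244 mid col 341.87719298245617 top .144: [ 0.43194785 -0.27626424  0.144     ]
```

The dropper is where it was released (≈(0.431, −0.280)). Shift, descend and grip.

>>> move_arm(
  increments=[-3, 24, 0, 0, 1, -3, 23, 0, 0, 1, 0, 0, 35, 0, 1, 0, 0, 35, 0, 1, 0, 0, 35, 0, 1, 0, 0, 13, 0, 1, 0, 0, 0, 0, 1, 0, 0, 0, 0, 1],
)

```text
time: 21.25
tool_pos: [0.4314, -0.2802, 0.0941]
tool_rot: [-0.0, 0.999, 0.038, -0.0]
contact_force: [-0.3, -0.6, 1.2]
gripper_width: 0.999
grasp_force: 0.0
```

>>> move_arm(
  increments=[0, 0, 0, 0, 0, 0, 0, 0, 0, 0, 0, 0, 0, 0, 0, 0, 0, 0, 0, 0, 0, 0, 0, 0, 0, 0, 0, 0, 0, 0, 0, 0, 0, 0, 0, 0, 0, 0, 0, 0],
)

```text
time: 21.92
tool_pos: [0.4317, -0.2813, 0.095]
tool_rot: [0.0, 0.999, 0.037, 0.001]
contact_force: [-0.4, 1.6, 6.1]
gripper_width: 0.256
grasp_force: 58.8
```

>>> move_arm(
  increments=[0, 0, -12, 0, 0, 0, 0, -25, 0, 0, 0, 0, -30, 0, 0, 0, 0, -13, 0, 0, 0, 0, 0, 0, 0, 6, -16, 0, 0, 0, 11.5, -32, 0, 0, 0, 11.5, -32, 0, 0, 0],
)

```text
time: 22.58
tool_pos: [0.4532, -0.1982, 0.1719]
tool_rot: [-0.001, 0.999, 0.036, -0.001]
contact_force: [1.3, -0.5, -1.3]
gripper_width: 0.258
grasp_force: 59.3
```

>>> move_arm(
  increments=[11.5, -32, 0, 0, 0, 11.5, -32, 0, 0, 0, 11.5, -32, 0, 0, 0, 11.5, -32, 0, 0, 0, 11.5, -32, 0, 0, 0, 11.5, -32, 0, 0, 0, 11.5, -32, 0, 0, 0, 5.5, -18, 0, 0, 0],
)

```text
time: 23.25
tool_pos: [0.5213, 0.0518, 0.1717]
tool_rot: [-0.001, 0.999, 0.038, -0.001]
contact_force: [0.4, -0.6, -1.9]
gripper_width: 0.254
grasp_force: 59.4
```

>>> move_arm(
  increments=[0, 0, 0, 0, 0, 0, 0, 25, 0, 0, 0, 0, 25, 0, 0, 0, 0, 12, 0, 0, 0, 0, 0, 0, 0, 0, 0, 0, 0, 0, 0, 0, 0, 0, 0],
)

```text
time: 23.83
tool_pos: [0.5227, 0.0483, 0.1128]
tool_rot: [0.0, 0.999, 0.037, 0.001]
contact_force: [0.4, 1.0, -1.3]
gripper_width: 0.258
grasp_force: 59.4
```

>>> move_arm(
  increments=[0, 0, 5, 0, 0, 0, 0, 3, 0, 0, 0, 0, 1.5, 0, 0, 0, 0, 0, 0, 0, 0, 0, 0, 0, 0],
)

```text
time: 24.25
tool_pos: [0.5232, 0.0487, 0.104]
tool_rot: [0.0, 0.999, 0.037, 0.001]
contact_force: [-0.1, 0.3, 6.5]
gripper_width: 0.255
grasp_force: 60.0
```

Contact. Release, rise, go to the beaker in the tray and turn the jaw.

>>> move_arm(
  increments=[0, 0, 0, 0, 0.5, 0, 0, 0, 0, 0.6, 0, 0, 0, 0, 0.8, 0, 0, -10, 0, 0.8, 0, 0, -30, 0, 0.8, 0, 0, -40, 0, 0.8, 0, 0, -35, 0, 1, 0, 0, 0, 0, 1],
)

```text
time: 24.92
tool_pos: [0.5262, 0.0486, 0.2272]
tool_rot: [0.001, 0.999, 0.037, 0.007]
contact_force: [1.0, 0.4, 1.7]
gripper_width: 1.0
grasp_force: 0.0
```

>>> move_arm(
  increments=[-1, 16, 0, 0, 1, -2.8, 36, 0, 0, 1, -2.8, 36, 0, 0, 1, -2.8, 36, 0, 0, 1, -2.8, 36, 0, 0, 1, -2.8, 36, 0, 0, 1, -2.8, 36, 0, 0, 1, -2.8, 36, 0, 0, 1],
)

```text
time: 25.58
tool_pos: [0.5209, -0.2218, 0.2177]
tool_rot: [0.0, 0.999, 0.037, 0.0]
contact_force: [0.1, -0.4, -0.0]
gripper_width: 1.0
grasp_force: 0.0
```

>>> move_arm(
  increments=[-2.8, 36, 0, 0, 1, -1, 15, 0, 0, 1, 0, 0, 0, -0.116, 1, 0, 0, 0, -0.116, 1, 0, 0, 0, -0.116, 1, 0, 0, 0, -0.116, 1, 0, 0, 0, -0.116, 1, 0, 0, 0, -0.116, 1],
)

```text
time: 26.25
tool_pos: [0.5212, -0.2707, 0.2175]
tool_rot: [-0.0, 0.926, 0.378, 0.0]
contact_force: [-0.4, -0.1, -0.4]
gripper_width: 0.999
grasp_force: 0.0
```

>>> move_arm(
  increments=[0, 0, 0, -0.116, 1, 0, 0, 0, -0.116, 1, 0, 0, 0, -0.116, 1, 0, 0, 0, -0.116, 1, 0, 0, 0, -0.116, 1, 0, 0, 0, -0.116, 1, 0, 0, 0, 0, 1, 0, 0, 0, 0, 1],
)

```text
time: 26.92
tool_pos: [0.5213, -0.2708, 0.2174]
tool_rot: [-0.0, 0.744, 0.668, 0.0]
contact_force: [0.1, 0.0, -0.7]
gripper_width: 0.999
grasp_force: 0.0
```

>>> move_arm(
  increments=[-1, 1, 38, 0, 1, 0, 0, 38, 0, 1, 0, 0, 38, 0, 1, 0, 0, 38, 0, 1, 0, 0, 20, 0, 1, 0, 0, 9, 0, 1, 0, 0, 0, 0, 1, 0, 0, 0, 0, 1],
)

```text
time: 27.58
tool_pos: [0.5227, -0.2726, 0.0372]
tool_rot: [0.001, 0.744, 0.669, 0.0]
contact_force: [0.7, 0.7, 0.8]
gripper_width: 0.997
grasp_force: 0.0
```

>>> move_arm(
  increments=[0, 0, 0, 0, 0, 0, 0, 0, 0, 0, 0, 0, 0, 0, 0, 0, 0, 0, 0, 0, 0, 0, 0, 0, 0, 0, 0, 0, 0, 0, 0, 0, 0, 0, 0, 0, 0, 0, 0, 0],
)

```text
time: 28.25
tool_pos: [0.523, -0.273, 0.0384]
tool_rot: [0.001, 0.743, 0.669, 0.0]
contact_force: [-1.7, 0.7, 5.4]
gripper_width: 0.499
grasp_force: 60.1
```

Run:
```python
from h import *
import pickle
t0=pickle.load(open('top0.pkl','rb')); s0=pickle.load(open('scene0.pkl','rb')); t=grab('top'); s=grab('scene')
def dark(g,box):
    x0,y0,x1,y1=box; m=(g['image'][y0:y1,x0:x1].max(2)<70).astype('uint8'); n,l,st,c=cv2.connectedComponentsWithStats(m)
    i=1+st[1:,4].argmax(); return st[i].tolist(),(c[i]+[x0,y0]).round(1)
for n,a,b,box in (('top',t0,t,(302,218,325,242)),('scene',s0,s,(318,180,345,228))): print(n,dark(a,box),dark(b,box))
print(manip.state()['tool_pos'])
```

```text
top ([5, 6, 18, 13, 144], array([313.7, 229.8])) ([5, 6, 12, 13, 122], array([312.5, 230.3]))
scene ([5, 5, 17, 40, 391], array([331.1, 207.5])) ([5, 24, 15, 21, 243], array([329.8, 213.9]))
[ 0.52291949 -0.27300888  0.03831605]
```

The dropper's outline matches its starting outline in both views. Now carry the beaker back.

>>> move_arm(
  increments=[0, 0, -15, 0, 0, 0, 0, -25, 0, 0, 0, 0, -25, 0, 0, 17, -2, 0, 0, 0, 34, -3, 0, 0, 0, 34, -4, 0, 0, 0, 34, -4, 0, 0, 0, 34, -3, 0, 0, 0],
)

```text
time: 29.02
tool_pos: [0.5217, -0.1167, 0.1012]
tool_rot: [0.0, 0.744, 0.669, 0.0]
contact_force: [-0.3, 0.2, -0.7]
gripper_width: 0.497
grasp_force: 60.7
```

>>> move_arm(
  increments=[34, -4, 0, 0, 0, 34, -3, 0, 0, 0, 17, -1, 0, 0, 0, 0, 0, 20, 0, 0, 0, 0, 20, 0, 0, 0, 0, 10, 0, 0, 0, 0, 0, 0, 0, 0, 0, 0, 0, 0],
)

```text
time: 29.68
tool_pos: [0.5226, -0.033, 0.0509]
tool_rot: [-0.001, 0.743, 0.669, -0.0]
contact_force: [0.6, -0.7, -0.2]
gripper_width: 0.501
grasp_force: 61.0
```

>>> move_arm(
  increments=[0, 0, 0, 0, 0, 0, 0, 0, 0, 0],
)

```text
time: 29.85
tool_pos: [0.5241, -0.0335, 0.0526]
tool_rot: [0.001, 0.743, 0.669, 0.001]
contact_force: [-1.3, 0.3, -0.4]
gripper_width: 0.5
grasp_force: 61.0
```

>>> move_arm(
  increments=[0, 1, 3, 0, 0, 0, 0, 2, 0, 0, 0, 0, 1, 0, 0, 0, 0, 0, 0, 0, 0, 0, 0, 0, 0],
)

```text
time: 30.27
tool_pos: [0.5252, -0.0335, 0.0473]
tool_rot: [0.001, 0.743, 0.669, 0.0]
contact_force: [-3.7, -0.5, 8.7]
gripper_width: 0.501
grasp_force: 62.2
```

>>> move_arm(
  increments=[0, 0, 0, 0, 0.55, 0, 0, 0, 0, 0.65, 0, 0, 0, 0, 0.75, 0, 0, -15, 0, 0.75, 0, 0, -35, 0, 0.75, 0, 0, -40, 0, 0.75, 0, 0, -40, 0, 0.75, 0, 0, -40, 0, 1],
)

```text
time: 30.93
tool_pos: [0.5235, -0.033, 0.2164]
tool_rot: [-0.001, 0.743, 0.669, -0.0]
contact_force: [0.0, 0.3, 0.5]
gripper_width: 0.873
grasp_force: 0.0
```

>>> move_arm(
  increments=[-40, 0, -10, 0, 1, -40, 0, -10, 0, 1, -40, 0, 0, 0, 1, -40, 0, 0, 0, 1, -40, 0, 0, 0, 1, -40, 0, 0, 0, 1, 0, 0, 0, 0, 1, 0, 0, 0, 0, 1],
)

```text
time: 31.6
tool_pos: [0.4983, -0.2735, 0.2346]
tool_rot: [-0.001, 0.744, 0.668, 0.0]
contact_force: [-0.2, 0.1, -0.6]
gripper_width: 0.998
grasp_force: 0.0
```

Run:
```python
from h import *
import pickle
L=lambda n:pickle.load(open(n+'.pkl','rb'))
t0,s0,s10=L('top0'),L('scene0'),L('s10'); t=grab('top'); s=grab('scene')
def diff(a,b,box):
    x0,y0,x1,y1=box; A,B=[cv2.GaussianBlur(cv2.cvtColor(q['image'],cv2.COLOR_BGR2GRAY)[y0:y1,x0:x1],(3,3),0).astype('float32') for q in(a,b)]
    return A,B
# shift of patches between start and now by phase correlation
for n,a,b,box in (('drop top',t0,t,(300,216,324,242)),('drop scene',s0,s,(318,178,346,230)),('beak top',t0,t,(330,214,352,242)),('beak scene',s0,s,(340,182,368,220)),('dish scene',s10,s,(252,245,300,285))):
    A,B=diff(a,b,box); (dx,dy),r=cv2.phaseCorrelate(A,B); print(n,round(dx,2),round(dy,2),'resp',round(r,2),'absdiff',np.abs(A-B).mean().round(1))
st=manip.state(); print(st['tool_pos'],st['joint_vel'].round(3),st['time'])
```

```text
drop top -0.24 0.49 resp 0.82 absdiff 12.0
drop scene -0.05 0.31 resp 0.68 absdiff 13.1
beak top -0.28 0.78 resp 0.59 absdiff 16.2
beak scene -0.68 -0.43 resp 0.72 absdiff 27.4
dish scene -0.26 0.32 resp 0.83 absdiff 18.7
[ 0.49888211 -0.27129923  0.2347709 ] [ 0.022 -0.011  0.006  0.001 -0.001 -0.001] 31.7
```

Every shift is under 1 px (about 3 mm), so the dropper and beaker are back where they started and the pot has not moved in the dish. I'll let the arm settle, then hand in.

>>> move_arm(
  increments=[0, 0, 0, 0, 1, 0, 0, 0, 0, 1, 0, 0, 0, 0, 1, 0, 0, 0, 0, 1],
)

```text
time: 32.03
tool_pos: [0.4993, -0.271, 0.2354]
tool_rot: [0.0, 0.743, 0.67, 0.0]
contact_force: [0.4, 0.0, 0.7]
gripper_width: 0.998
grasp_force: 0.0
```

```bash
python3 -c "
from plant import manip
print(manip.job_done())"
```

```text
the job is handed in; nothing more can be done
None
```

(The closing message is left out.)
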